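Tip the oak block onto the jig bed and snap the hold-down clamp over it

ROBOT

A 6-joint arm with a two-finger parallel gripper is mounted at the origin on a cart in front of the work surface, level with it; the furniture and walls round the work are solid. World frame = base frame: x ahead of the robot, y to its left, z up, the work surface at z = 0. Lengths are in mm, angles in rad, forces in N, time in s.
With the tool pointing down it reaches from about 350 to 975 mm from the base axis. Payload 7.1 kg.
Tool frame: the origin (TCP) lies on the front face of the gripper's body, between the roots of the fingers; the fingertips stand 80 mm ahead of it and the grasp point (between the pads) lies 61 mm ahead of it (env.tips_ahead is the distance from the TCP to the fingertips, in mm); z points along the fingers, y is the line along which they close (so a half turn about z gives the same grasp; the last joint's range is limited). The gripper opens to 88 mm and grips with 3 to 60 N. Pads are 20 mm wide; open, the fingers measure 115 mm over their backs; the gripper's body (75 mm by 178 mm) begins 61 mm behind the grasp point.
Start: joints at [-1.137, 0.423, 1.63, -0, 1.089, -0.019], TCP at [273.443, -561.992, 302.675] pointing down, gripper open.
Joint ranges: [-3, 3], [-0.9, 2.11], [0.09, 2.58], [-1.31, 4.45], [0.11, 2.69], [-2.54, 2.54]. Speed limits (rad/s): [2.39, 2.39, 3.01, 3.14, 3.14, 3.14].

INTERFACE

Orientations are given as a unit quaternion [x, y, z, w].
In Python, from station import env, set_gripper, viewer, workorder gives the robot as it stands. Calls block until the motion is done:
- env.reach(position, orientation): joint-space move of the TCP to a pose.
- env.move_l(position, rot=None, rate=150, f_stop=None): straight line of the TCP; rot=None keeps the orientation; rate is the mean speed in mm/s. With f_stop (N) it stops when the force on the tool has changed by that much, and returns True; else False.
- env.move_joints(angles): joint-space move.
- set_gripper(opening): finger opening in mm; the grip force is fixed at half the most; returns when the fingers have stopped.
- env.hold(seconds).
- env.ik(position, orientation): joint angles nearest the present ones, or None.
- env.read_state(): the state.
- viewer.camera(name): name is "scene" or "top" or "wrist"; returns the picture (400x640x3 uint8, blue, green, red); there is no depth.
- viewer.camera_params(name): a dict with "fx", "fy", "cx", "cy" (pixels), "pose" (4x4, takes a point from camera to world coordinates); the wrist camera has in their place "tool_from_camera" (4x4, takes a point from camera to tool coordinates, whose origin is the TCP and whose axes are the flange's). Camera axes: x right, y up, looking along -z (the intrinsics and any distortion apply to the point x, -y, -z); pixel columns grow to the right and rows downward; lengths in mm; the calibration is good to about 2 mm. A picture is of the moment at which its call begins: read the wrist's pose just before it. camera_params takes no time and is no camera call.
A pose or a line that the arm cannot do raises env.IKError and nothing moves.
- workorder.sign_off(): hands the job in; it is judged then, once.
The state is a dict: "time_s": time; "qpos": joint angles; "dq": joint speeds; "tau": joint torques, N m; "tool_pos": TCP position; "orientation": TCP orientation; "force": force on the tool from outside, world axes, zero at the start; "wrist_torque": the same for the moment, N m; "width": finger opening in mm; "grip_force": force on a finger pad.
Only numpy, scipy, OpenCV 4.12 (cv2) and the standard library are available. Lean on these libraries where they do the work, as an engineer would, in place of code of your own. Each camera call takes 0.05 s, during which the arm holds its last target. There are 200 camera calls.

TASK

The oak block stands on end in front of the clamping jig. Lay it down on the middle of the jig's bed, lengthwise along the bed (push it up against the jig's front edge and tip it over that edge, for instance), then throw the clamp's lever past its centre so that it snaps over and its pad holds the block down. Leave the other things on the bench where they are.

Things in the scene. Friction and masses are not known exactly. Their poses are not given: they have to be found in the camera images.
- jig: Flat steel clamping jig, fixed to the bench. Origin: bench level, middle of the bed's front edge. x runs from that edge along the bed, y to the bed's left, z up. Bed 112 (x) by 90 (y), top at z 12 mm: its 12 mm high front edge is the fence. Back stop bar across the bed at x 96 to 110, its top at z 26. The clamp's foot plate reaches right to y -146; its two cheeks stand at y -92 to -128, x 18 to 52, up to z 78.
- wood_block: Loose plain oak block 44 x 85 x 38 mm, about 0.1 to 0.2 kg. Its own y axis is its 85 mm length. It starts standing on end on the bench (85 tall, about 38 along the jig's x, 44 across), 6 to 30 mm short of the front edge and nearly square to it. Origin: middle of one 44 x 85 face.
- block_center (a point): Centre of the oak block. Standing: 42 mm above the bench. Lying on the bed: 31 mm above the bench (34 if it lies on a narrow side). Tipped over the front edge it ends about 15 to 30 mm along the bed from that edge, its near end overhanging the edge.
- lever (a joint): Angle of the clamp lever (rad). 0: open, arm raised, handle leaning 0.72 rad away from the bed (to jig -y). A spring drives it away from its centre at 0.72, where the handle is upright, to either side; past centre it snaps over by itself. On the lying block it rests near 1.45 (1.39 on a narrow side), with nothing beneath it 1.56. About 9 N at the grip, pushed toward jig +y, starts it.
- lever_pivot (a point): Hinge of the clamp lever, at jig x 35, y -110, z 64 mm; its axis lies along the jig's x, so the handle swings across the bed, from jig -y toward +y.
- handle_tip (a point): Middle of the lever's black round grip (21 mm across, 37 mm long), on a 9 mm rod 96 mm from the pivot. Open it is 72 mm above and 63 mm to jig -y of the pivot; upright 96 mm above it (end of the grip 115 mm above it); closed about 72 mm above and 64 mm to jig +y of it.
- clamp_pad: Black rubber swivel pad, 18 mm across, under the end of the lever's arm, 110 mm from the pivot. It swivels slightly. Its origin is 14 mm above its underside. Closed, it presses down on the block over the bed's middle line, 35 mm from the front edge, with about 9 N; open, the arm stands upright beside the bed, up to about 180 mm above the bench.
- nut_m16: Bystander: steel hexagon nut 27 mm wide, 13 high, lying on the bench before the clamp. Origin under its centre.
- hex_key: Bystander: L-shaped hexagon key, 29 x 94 x 6 mm, on the bench to the left of the bed. Origin under its middle.
- dressing_stone: Bystander: dark square stone bar 24 x 95 x 24 mm, on the bench to the right of the clamp, near below its handle. Origin under its middle.
- bolt_m12: Bystander: steel bolt standing on its head, 48 mm tall, head 22 wide, behind the jig. Origin under its centre.
Things that resemble listed ones, but are neither listed nor needed, are in the scene too. What is meant by the wood_block is not yellow, and is the larger of those in its own colour.

How it is judged (in metres and radians):
At the end, for the whole second after the job is handed in: The oak block lies flat on the bed, lengthwise within 0.25 rad, its centre within 20 mm of the bed's middle line and 5 to 60 mm along the bed; the lever is snapped over (1.33 to 1.52) and its pad presses on the block with over 2 N; all at rest (angle between the y axis of wood_block and the x axis of jig, either way round below 0.25 rad and x of block_center in the frame of jig between 0.005 and 0.06 m and y of block_center in the frame of jig between -0.02 and 0.02 m and z of block_center in the frame of jig between 0.027 and 0.038 m and value of joint lever between 1.33 and 1.52 rad and contact force between clamp_pad and wood_block above 2 N and linear speed of wood_block below 0.02 m/s); the robot touches nothing.
It fails at once if the nut is shifted by more than 30 mm (distance of nut_m16 from where it was at the start of the episode above 0.03 m).
It fails at once if the hex key is shifted by more than 30 mm (distance of hex_key from where it was at the start of the episode above 0.03 m).
It fails at once if the dressing stone is shifted by more than 30 mm (distance of dressing_stone from where it was at the start of the episode above 0.03 m).
It fails at once if the bolt is shifted by more than 30 mm (distance of bolt_m12 from where it was at the start of the episode above 0.03 m).
It also fails if it takes over 45 s, if anything falls off the work surface, if the arm or the gripper's body presses on something with over 40 N, if the wrist force passes 120 N, or if a joint passes its speed limit or range.

## Working session

There is one attempt and no reset: what is moved stays moved. The work goes in short steps, each a Python script; the robot and the scene stay as the last script left them, time stands still between calls to the robot, and variables do not carry over. Pictures are saved under pics/ and viewed, at most 10 in all, crops included, and the job is handed in when it is done.

```bash
ls; mkdir -p pics; cat > h.py <<'E'
import numpy as np, cv2
from station import env, set_gripper, viewer, workorder
def ray(name,u,v):
    p=viewer.camera_params(name); T=np.array(p["pose"])
    d=T[:3,:3]@np.array([(u-p["cx"])/p["fx"],-(v-p["cy"])/p["fy"],-1.0])
    return T[:3,3],d
def onplane(name,u,v,z=0):
    o,d=ray(name,u,v); return o+d*(z-o[2])/d[2]
def proj(name,P):
    p=viewer.camera_params(name); T=np.array(p["pose"])
    c=T[:3,:3].T@(np.array(P)-T[:3,3]); return p["fx"]*c[0]/-c[2]+p["cx"],p["cy"]-p["fy"]*c[1]/-c[2]
E
python3 - <<'E'
from h import *
a=viewer.camera("scene");b=viewer.camera("top")
cv2.imwrite("pics/scene0.png",a);cv2.imwrite("pics/top0.png",b)
for n in("scene","top"):print({k:np.round(v,3).tolist() if not isinstance(v,str) else v for k,v in viewer.camera_params(n).items()})
print(env.read_state())
E
```

```text
pics
{'fx': 402.899, 'fy': 402.899, 'cx': 318.878, 'cy': 197.818, 'pose': [[-0.913, 0.258, -0.315, 396.329], [-0.407, -0.557, 0.724, 692.219], [0.012, 0.79, 0.613, 669.244], [0.0, 0.0, 0.0, 1.0]]}
{'fx': 376.467, 'fy': 376.467, 'cx': 315.92, 'cy': 199.393, 'pose': [[0.004, 0.988, -0.154, 514.58], [-1.0, 0.003, -0.006, 95.111], [-0.005, 0.154, 0.988, 981.093], [0.0, 0.0, 0.0, 1.0]]}
{'time_s': 0.1, 'qpos': array([-1.13697309e+00,  4.23766270e-01,  1.63058517e+00, -8.81202215e-06,
        1.08858168e+00, -1.90435444e-02]), 'dq': array([ 0.00164645, -0.00219733, -0.00238089, -0.00063606, -0.00127491,
        0.00033715]), 'tau': array([-2.64710936e-03, -5.45618570e+01, -2.74324179e+01,  6.44029467e-02,
        1.87463744e-02, -3.81529048e-05]), 'tool_pos': array([ 273.30436484, -561.65733391,  301.98935769]), 'orientation': array([ 9.74472629e-01,  2.24505336e-01, -1.41823550e-04, -6.55066089e-04]), 'force': array([-0.67335976,  0.34098843,  0.45487643]), 'wrist_torque': array([-0.00433676,  0.00180501, -0.00766941]), 'grip_force': 0.0, 'width': 87.92862617467912}
```

View pics/scene0.png

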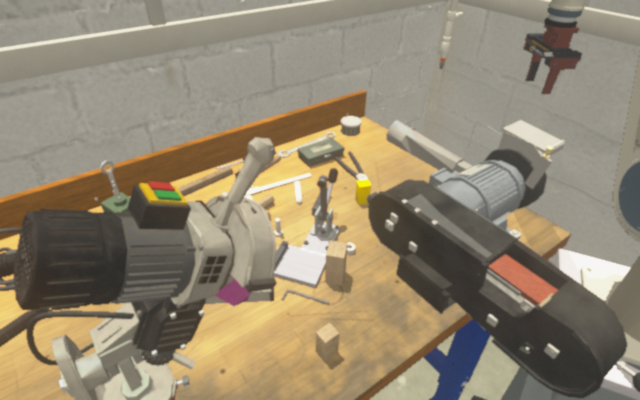

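View pics/top0.png

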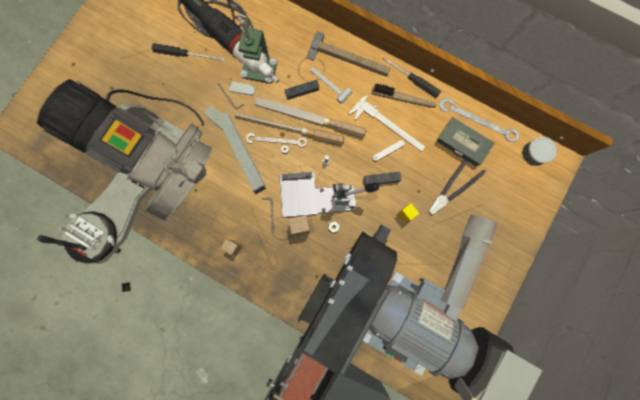

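```bash
python3 - <<'E'
from h import *
a=cv2.imread("pics/scene0.png");b=cv2.imread("pics/top0.png")
A=cv2.resize(a[160:370,250:400],None,fx=2.66,fy=2.66,interpolation=cv2.INTER_CUBIC)
B=cv2.resize(b[160:265,215:425],None,fx=3.8,fy=5.32/1.4,interpolation=cv2.INTER_CUBIC)
B=cv2.resize(B,None,fx=.5,fy=.5) if 0 else B
cv2.imwrite("pics/cropA.png",A);cv2.imwrite("pics/cropB.png",B);print(A.shape,B.shape)
for z in(0,300):print("base",proj("top",(0,0,z)))
for n,u,v in[("jig front L",284,216),("jig frontR",326,213),("grinder",320,300),("gr",378,235),("block",299,228),("small",231,248),("nut",334,227)]:print(n,onplane("top",u,v,0).round(),onplane("top",u,v,85).round())
E
```

```text
(559, 399, 3) (399, 798, 3)
base (np.float64(357.52187202407896), np.float64(478.6028801139008))
base (np.float64(377.2970544203815), np.float64(588.8112687388002))
jig front L [623. 184.   0.] [614. 177.  85.]
jig frontR [631.  74.   0.] [621.  76.  85.]
grinder [410.  90.   0.] [419.  90.  85.]
gr [574. -61.   0.] [569. -47.  85.]
block [592. 145.   0.] [585. 140.  85.]
small [539. 320.   0.] [537. 301.  85.]
nut [595.  54.   0.] [588.  57.  85.]
```

View pics/cropA.png

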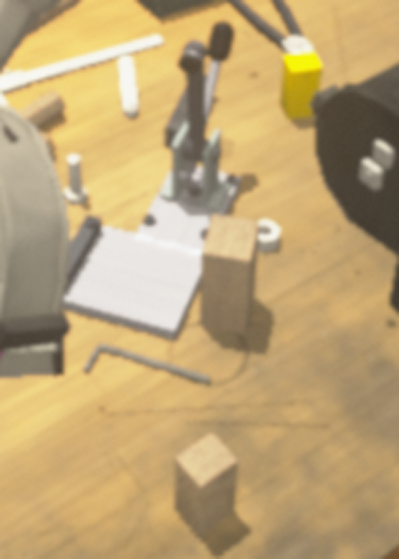

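View pics/cropB.png

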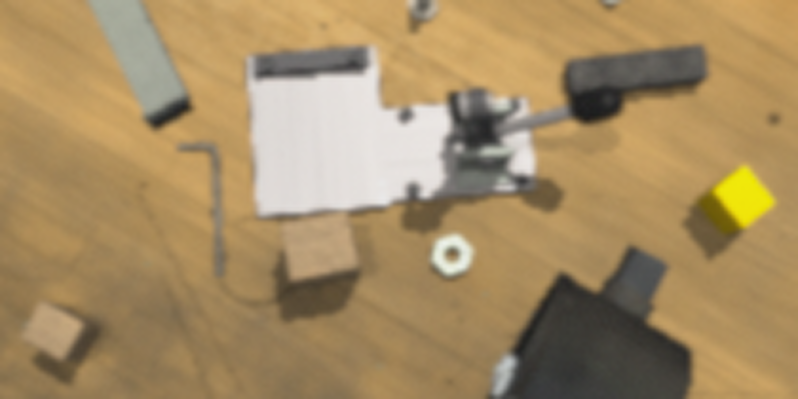

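Candidates: tall oak block at top (299,228) / scene (336,262); smaller oak block at top (231,248) / scene (327,343); yellow block at top (410,212). I choose the first: it's oak-coloured, the larger of the two, and stands right before the jig's front edge. The crops confirm this. They also show the nut at top (334,227), the key at (272,215), the stone at (382,180) and the lever grip at (372,187). Next I measure the jig and block and check the grinder clearance.

```bash
cat >> h.py <<'E'
def tri(u1,v1,u2,v2):
    o1,d1=ray("top",u1,v1);o2,d2=ray("scene",u2,v2)
    A=np.stack([d1,-d2],1);s=np.linalg.lstsq(A,o2-o1,rcond=None)[0]
    p,q=o1+s[0]*d1,o2+s[1]*d2
    return (p+q)/2,np.linalg.norm(p-q)
E
python3 - <<'E'
from h import *
for n,a in dict(grinder_tip=(383,229,372,200),grip=(372,186,333,174),blocktop=(299,225,337,247),grinderfarend=(303,385,600,330),redbelt=(297,375,520,280),motor=(430,318,480,185)).items():
    p,e=tri(*a);print(n,p.round(),round(e,1))
b=cv2.imread("pics/top0.png").astype(int)
# bed mask: bright, unsaturated
m=((b.min(2)>185)&(b.max(2)-b.min(2)<35)).astype(np.uint8)
n,l,st,c=cv2.connectedComponentsWithStats(m)
i=l[195,300];print(st[i])
cnt=max(cv2.findContours((l==i).astype(np.uint8),0,2)[0],key=cv2.contourArea)[:,0,:]
print(cv2.approxPolyDP(cnt,2.0,True)[:,0].tolist())
for u,v in[(282.9,216.8),(280,174.5),(315,171.8),(317,214)]:print(onplane("top",u,v,12).round(1))
print(viewer.camera_params("wrist"))
print(b[228,299],b[224:240,299].tolist())
E
```

```text
grinder_tip [584. -62.  70.] 0.5
grip [675. -27. 141.] 2.3
blocktop [593. 141.  90.] 2.4
grinderfarend [177. 136.  80.] 107.2
redbelt [268. 138. 145.] 7.9
motor [ 371. -153.  121.] 28.6
[ 281  175   52   41 1495]
[[332, 189], [324, 188], [321, 193], [313, 185], [313, 175], [310, 180], [281, 181], [283, 214], [316, 213], [322, 207], [327, 211], [331, 207]]
[619.7 186.1  12. ]
[731.6 195.7  12. ]
[739.2 103.6  12. ]
[627.3  97.9  12. ]
{'fx': 341.1341375886385, 'fy': 341.1341375886385, 'cx': 319.77071003558433, 'cy': 203.30419162760893, 'tool_from_camera': array([[ 3.71945822e-04,  9.64032873e-01,  2.65782770e-01,
         7.33416742e+01],
       [ 9.99999922e-01, -3.22347958e-04, -2.30232247e-04,
         6.43602744e-01],
       [-1.36276921e-04,  2.65782835e-01, -9.64032917e-01,
        -8.17467812e+01],
       [ 0.00000000e+00,  0.00000000e+00,  0.00000000e+00,
         1.00000000e+00]])}
[118 154 182] [[125, 164, 192], [122, 161, 189], [119, 157, 184], [117, 154, 182], [118, 154, 182], [118, 154, 182], [121, 158, 187], [115, 151, 179], [86, 112, 133], [60, 78, 92], [50, 66, 77], [48, 67, 79], [49, 72, 85], [51, 74, 88], [52, 75, 89], [52, 74, 89]]
```

```bash
cat >> h.py <<'E'
from scipy.spatial.transform import Rotation as R
def ori(yaw,tilt=0,):
    return (R.from_euler('z',yaw)*R.from_euler('y',-tilt)*R.from_quat([1,0,0,0])).as_quat()
def wrist_pose(s):
    T=np.eye(4);T[:3,:3]=R.from_quat(s["orientation"]).as_matrix();T[:3,3]=s["tool_pos"]
    return T@viewer.camera_params("wrist")["tool_from_camera"]
def wplane(T,u,v,z):
    p=viewer.camera_params("wrist")
    d=T[:3,:3]@np.array([(u-p["cx"])/p["fx"],-(v-p["cy"])/p["fy"],-1.0]);o=T[:3,3]
    return o+d*(z-o[2])/d[2]
def snap(fn):
    s=env.read_state();T=wrist_pose(s);im=viewer.camera("wrist")
    cv2.imwrite("pics/"+fn+".png",im);np.save("pics/"+fn+".npy",T);return im,T
E
python3 - <<'E'
from h import *
env.reach([640,120,280],ori(0.085))
env.hold(.3)
im,T=snap("w1");s=env.read_state();print(s["time_s"],s["tool_pos"],s["qpos"].round(2))
E
```

```text
3.1833 [640.04445574 119.74820884 280.01225684] [0.17 0.49 1.59 0.   1.07 1.65]
```

View pics/w1.png

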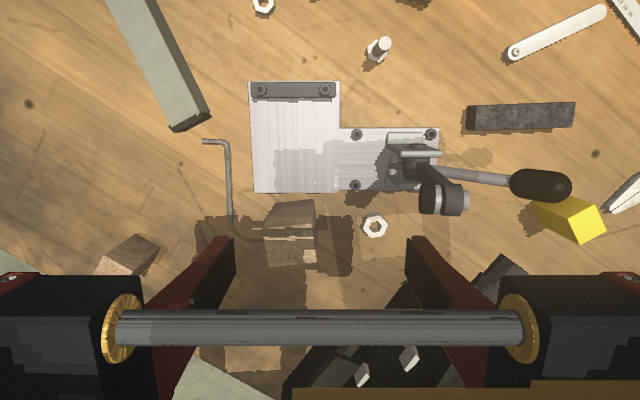

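The wrist view shows the jig bed with corners near (250,82), (339,82), (339,191) and (254,193). The block is at (264-316, 200-268), the nut at (375,226), the key at (218,170), the grip at (541,185) and the raised arm's pad at (445,198).

```bash
python3 - <<'E'
from h import *
im=cv2.imread("pics/w1.png");T=np.load("pics/w1.npy")
c=cv2.resize(im[180:280,240:360],None,fx=6,fy=6,interpolation=cv2.INTER_CUBIC)
cv2.imwrite("pics/w1c.png",c)
for u,v in[(248.5,81.5),(339.5,81.5),(340,191),(254,193)]:print(wplane(T,u,v,12).round(1))
print("pad",wplane(T,430,198,180).round(), "nut",wplane(T,375,226,13).round(),"key",[wplane(T,u,v,3).round() for u,v in((203,141),(229,143),(232,216))])
E
```

```text
[733.3 196.5  12. ]
[740.8 108.7  12. ]
[632.5  97.3  12. ]
[622.6 187.4  12. ]
pad [672.  61. 180.] nut [597.  56.  13.] key [array([671., 244.,   3.]), array([672., 217.,   3.]), array([592., 212.,   3.])]
```

View pics/w1c.png

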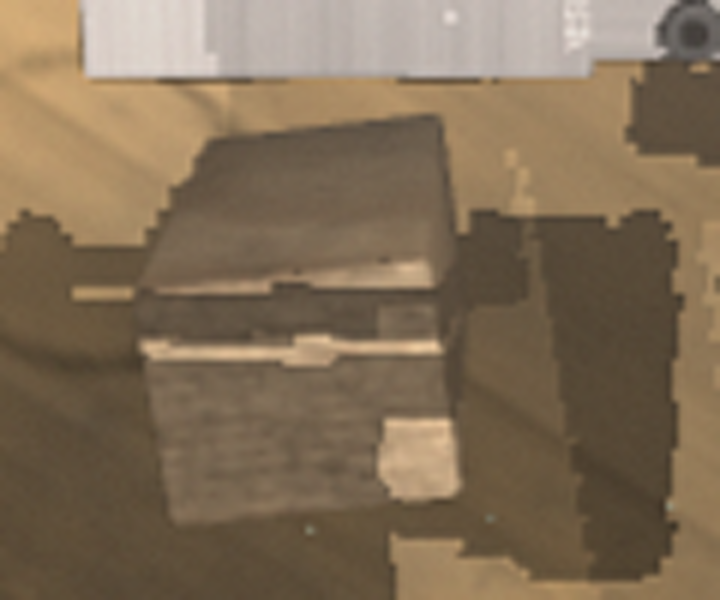

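Crop: the block's top face has corners (140,292), (440,285), (460,492) and (178,524), and its front foot edge runs (205,140)-(440,117). The bed edge is at row 76.

```bash
python3 - <<'E'
from h import *
T=np.load("pics/w1.npy");f=lambda x,y,z:wplane(T,240+(x-.0)/6,180+y/6,z)
P=np.array([f(*p,85) for p in((140,292),(440,285),(460,492),(178,524))]);print(P.round(1),P.mean(0).round(1))
print([f(205,140,0).round(1),f(440,117,0).round(1)],f(85,76,12).round(1),f(590,76,12).round(1))
r=cv2.minAreaRect(P[:,:2].astype(np.float32));print(r)
# ik feasibility of tilt grasp
o=np.array([626,142.]);yaw=.092
for tl in(0.6,.8,1.0,1.2,1.4):
  zz=70
  g=np.array([P.mean(0)[0],P.mean(0)[1],zz]);q=ori(.1,tl);a=R.from_quat(q).apply([0,0,1])
  s=env.ik(g-61*a,q);print(tl,(g-61*a).round(),None if s is None else s.round(2))
E
```

```text
[[610.7 165.4  85. ]
 [615.4 122.7  85. ]
 [583.5 117.2  85. ]
 [574.8 158.3  85. ]] [596.1 140.9  85. ]
[array([609.7, 167. ,   0. ]), array([617.7, 124.5,   0. ])] [623.  187.3  12. ] [630.5  98.8  12. ]
((596.9187622070312, 140.88815307617188), (36.56227111816406, 42.819602966308594), 11.181118965148926)
0.6 [562. 137. 120.] [ 0.25  0.59  2.11  3.67  0.17 -1.96]
0.8 [553. 137. 112.] [ 0.27  0.65  2.2   3.39  0.52 -1.67]
1.0 [545. 136. 103.] [ 0.29  0.77  2.26  3.35  0.88 -1.6 ]
1.2 [540. 135.  92.] [ 0.3   0.91  2.27  3.34  1.25 -1.56]
1.4 [536. 135.  80.] [ 0.31  1.07  2.25  3.35  1.58 -1.53]
```

```bash
cat >> h.py <<'E'
JO=np.array([626.,142.3,0]);JY=.092;JR=R.from_euler('z',JY)
def J(p): return JR.apply(p)+JO      # jig -> world
def toJ(p): return JR.inv().apply(np.array(p)-JO)
def tcp(front,tilt,ahead=80,half=10):  # TCP so that the front lower finger edge is at jig point `front`
    q=ori(JY,tilt);r=R.from_quat(q)
    return J(front)-r.apply([half,0,ahead]),q
E
python3 - <<'E'
from h import *
tl=.3
for f in((-80,2,120),(-80,2,22),(-36,2,22),(-60,2,68),(5,2,68)):
  p,q=tcp(f,tl);s=env.ik(p,q);print(f,p.round(),None if s is None else s.round(2))
set_gripper(20)
env.reach(*tcp((-80,2,130),tl))
p,q=tcp((-80,2,22),tl);env.move_l(p,rate=120)
p,q=tcp((-37,2,22),tl);h=env.move_l(p,rate=40,f_stop=14)
s=env.read_state();print(h,s["time_s"],toJ(s["tool_pos"]+R.from_quat(s["orientation"]).apply([10,0,80])).round(1),s["force"].round(1),s["width"])
cv2.imwrite("pics/s1.png",viewer.camera("scene"));snap("w2")
E
```

```text
(-80, 2, 120) [513. 134. 193.] [ 0.25  0.38  2.06 -0.12  0.4   1.84]
(-80, 2, 22) [513. 134.  95.] [ 0.25  0.59  2.08 -0.26  0.18  1.98]
(-36, 2, 22) [557. 138.  95.] [ 0.24  0.62  1.99 -0.18  0.24  1.89]
(-60, 2, 68) [533. 136. 141.] [ 0.25  0.51  2.04 -0.15  0.31  1.86]
(5, 2, 68) [598. 142. 141.] [ 0.23  0.57  1.89 -0.11  0.38  1.8 ]
True 7.0 [-39.4   1.8  21.4] [-0.3 -1.1  0.4] 19.88700802071238
```

```bash
python3 - <<'E'
from h import *
tl=.3
env.move_l(tcp((-50,2,22),tl)[0],rate=80)
env.move_l(tcp((-50,2,68),tl)[0],rate=120)
h=env.move_l(tcp((2,2,68),tl)[0],rate=35,f_stop=15)
s=env.read_state();print(h,s["time_s"],toJ(s["tool_pos"]+R.from_quat(s["orientation"]).apply([10,0,80])).round(1),s["force"].round(1))
a=viewer.camera("scene");im,_=snap("w3")
v=np.hstack([cv2.resize(a[200:320,250:400],(400,320)),cv2.resize(im,None,fx=.5,fy=.5)[:, :].copy() if 0 else cv2.resize(im[50:370,140:540],(400,320))])
cv2.imwrite("pics/v3.png",v)
E
```

```text
False 9.55 [ 1.6  2.  67.9] [ 0.2 -0.6  0.2]
```

View pics/v3.png

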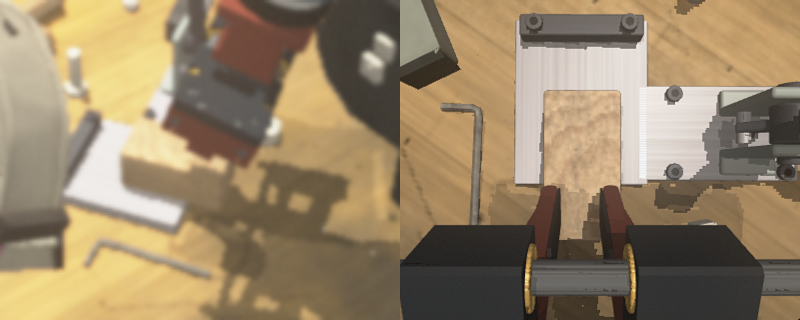

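The block has tipped over and lies flat on the bed, nearly square. Its far top edge in the wrist image runs about (284,141)-(361,141), and the sides go down to (281,240) and (361,240). Next I measure its pose, then do the lever.

```bash
python3 - <<'E'
from h import *
T=np.load("pics/w3.npy")
for u,v,z in((284,141,50),(361,141,50),(281.5,230,50),(361,230,50),(256,235,12),(256,66,12),(387,66,12)):print(u,v,toJ(wplane(T,u,v,z)).round(1))
# lever plan
q=ori(JY,0)
for y in(-215,-120,-95):
  p=J((35,y,110))+[0,0,80];s=env.ik(p,q);print(p.round(),None if s is None else s.round(2))
E
```

```text
284 141 [55.4 21.7 50. ]
361 141 [ 55.4 -21.6  50. ]
281.5 230 [ 5.4 22.9 50. ]
361 230 [  5.4 -21.5  50. ]
256 235 [ 0.1 44.2 12. ]
256 66 [114.6  44.8  12. ]
387 66 [114.6 -44.1  12. ]
[681. -69. 190.] [-0.12  0.64  1.56 -0.    0.95  1.36]
[672.  26. 190.] [ 0.02  0.62  1.58 -0.    0.93  1.5 ]
[670.  51. 190.] [ 0.06  0.62  1.59 -0.    0.93  1.54]
```

```bash
python3 - <<'E'
from h import *
tl=.3
env.move_l(tcp((-55,1,75),tl)[0],rate=120)
env.move_l(tcp((-55,1,27),tl)[0],rate=100)
h=env.move_l(tcp((-19,1,27),tl)[0],rate=35,f_stop=15)
s=env.read_state();print(h,s["time_s"],toJ(s["tool_pos"]+R.from_quat(s["orientation"]).apply([10,0,80])).round(1),s["force"].round(1))
env.move_l(tcp((-35,1,27),tl)[0],rate=80)
env.move_l(tcp((-50,1,130),tl)[0],rate=150)
set_gripper(0)
q=ori(JY,0)
env.reach(J((-50,0,290)),q)
env.reach(J((35,-224,290)),q);im,T=snap("w4")
p=J((35,-224,200));env.move_l(p,rate=120)
h=env.move_l(J((35,-100,200)),rate=60,f_stop=30)
s=env.read_state();print(h,s["time_s"],toJ(s["tool_pos"]).round(1),s["force"].round(1))
env.move_l(J((35,-150,200)),rate=120)
env.move_l(J((35,-150,290)),rate=150)
env.reach(J((0,20,290)),q);env.hold(.2)
im,T=snap("w5");a=viewer.camera("scene")
cv2.imwrite("pics/v5.png",np.hstack([cv2.resize(a[160:310,250:400],(400,400)),cv2.resize(im,(400,250)).copy() if 0 else im[0:400,180:580]]))
print(env.read_state()["time_s"])
E
```

```text
False 12.0833 [-19.2   0.9  26.9] [0.1 0.4 0.1]
True 17.1167 [  35.9 -195.7  201.3] [ 5.3 -8.9 -1.5]
19.425
```

View pics/v5.png

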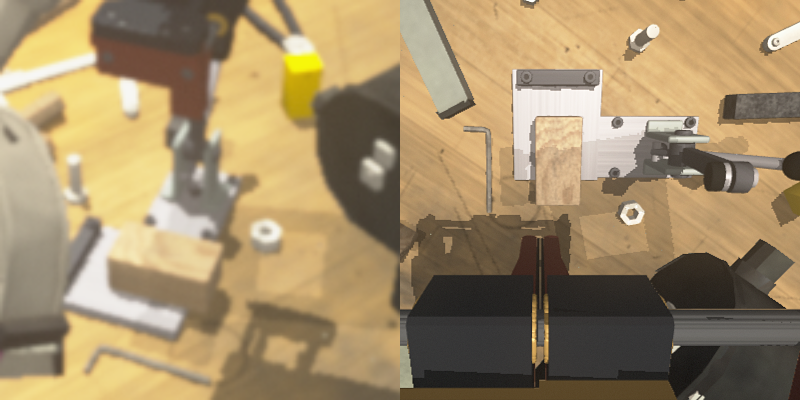

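The block now lies flat on the bed at (735-782, 117-205 in the right panel). The lever is still open, because the push stopped early on force. I'll repeat it slowly and log the force.

```bash
python3 - <<'E'
from h import *
T=np.load("pics/w5.npy")
print("grip",toJ(wplane(T,570,165,136)).round(),"armend",toJ(wplane(T,507,172,180)).round())
for u,v in((316,117),(362,117)):print("block far",toJ(wplane(T,u,v,50)).round(1))
q=ori(JY,0)
env.reach(J((35,-224,290)),q)
env.move_l(J((35,-224,206)),rate=150)
for y in range(-212,-100,6):
  h=env.move_l(J((35,y,206)),rate=35,f_stop=25)
  s=env.read_state();print(h,toJ(s["tool_pos"]).round(1),JR.inv().apply(s["force"]).round(1))
  if h: break
print(s["time_s"]);snap("w6")
cv2.imwrite("pics/s6.png",viewer.camera("scene"))
E
```

```text
grip [  36. -156.  136.] armend [ 39. -89. 180.]
block far [67.1 21.2 50. ]
block far [ 67.1 -20.8  50. ]
False [  35.1 -211.7  206.3] [-0.4  0.4 -1.1]
False [  35.  -205.8  205.9] [-0.4  1.  -1.3]
False [  35.  -199.7  206. ] [0.2 0.9 1. ]
False [  35.1 -196.1  206.4] [-1.  -9.8 -0.1]
True [  35.4 -195.1  207.7] [  1.8 -10.2  -0.9]
22.7917
```

```bash
python3 - <<'E'
import cv2,numpy as np
a=cv2.imread("pics/s6.png");im=cv2.imread("pics/w6.png")
cv2.imwrite("pics/v6.png",np.hstack([cv2.resize(a[110:260,270:390],(400,500)),cv2.copyMakeBorder(im[0:400,100:500],0,100,0,0,0)]))
E
```

```text
(no output)
```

View pics/v6.png

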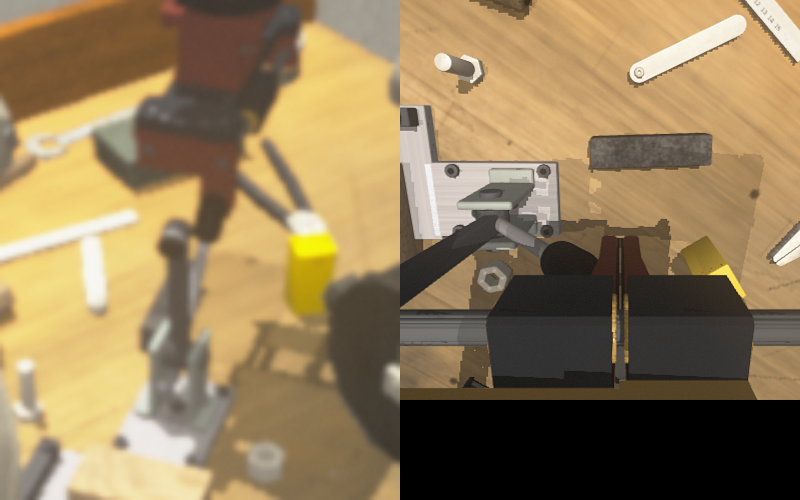

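The fingers are right at the black grip (wrist crop (570,258)) and nothing else is in contact. A stiff start is tripping the stop, so I'll keep pushing slowly with a higher threshold.

```bash
python3 - <<'E'
from h import *
n=0
for y in range(-193,-100,4):
  h=env.move_l(J((35,y,206)),rate=25,f_stop=55)
  s=env.read_state();f=JR.inv().apply(s["force"]);print(h,toJ(s["tool_pos"]).round(1),f.round(1))
  if h or abs(f[1])>45: break
print(s["time_s"]);snap("w7")
E
```

```text
False [  36.6 -195.6  207.4] [  3.4 -12.    0.5]
False [  37.1 -193.4  208.9] [  1. -18.   8.]
False [  37.3 -191.1  210.4] [ -2.3 -25.9  18.1]
False [  37.5 -188.9  212. ] [ -6.3 -33.5  26.1]
False [  34.8 -179.   206.4] [-0.8 -6.4 -3.8]
False [  33.9 -174.9  206.2] [ -4.8 -10.4   2.1]
False [  35.6 -171.   207.2] [ 0.  -8.9  2.2]
False [  36.8 -167.   208. ] [  2.9 -10.1   4.8]
False [  37.1 -163.1  208.6] [  2.5 -10.2   8.3]
False [  36.9 -158.7  208.3] [ 2.8 -8.7  6.8]
False [  36.6 -154.3  208. ] [ 2.2 -7.6  5.4]
False [  36.3 -149.9  207.4] [ 1.4 -4.8  3.9]
False [  35.6 -145.4  206.8] [ 2.1 -3.8  3.4]
False [  34.7 -140.6  205.7] [ 0.5 -3.1  1.6]
False [  34.7 -136.5  205.5] [ 0.6 -0.9  0. ]
False [  34.9 -132.6  205.8] [-0.3  0.4  0.5]
False [  35.  -128.8  206. ] [-0.4 -0.3  0.4]
False [  35.  -124.8  206. ] [0.9 0.2 0.6]
False [  35.  -120.8  206. ] [ 0.1  0.1 -0.3]
False [  35.  -116.8  206. ] [ 0.2  0.5 -0.6]
False [  35.  -112.8  206. ] [ 0.3 -0.3 -0.9]
False [  35.  -108.8  206. ] [0.4 0.  0.3]
False [  35.  -104.8  206. ] [ 0.4  0.1 -1.1]
False [  35.  -100.8  206. ] [-0.1  0.  -0.7]
30.2333
```

```bash
python3 - <<'E'
from h import *
env.move_l(J((35,-120,300)),rate=150)
env.reach(J((0,-60,310)),ori(JY,0));env.hold(.2)
im,T=snap("w8");a=viewer.camera("scene")
cv2.imwrite("pics/v8.png",np.hstack([cv2.resize(a[160:310,250:400],(400,400)),im[0:400,130:530]]))
print(env.read_state()["time_s"])
E
```

```text
31.7583
```

View pics/v8.png

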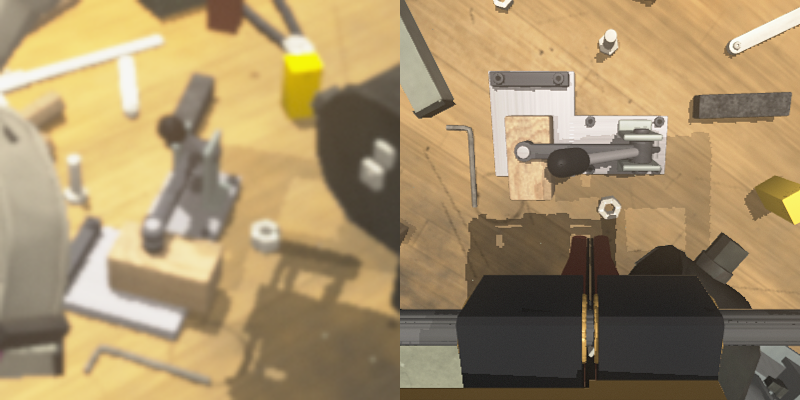

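The lever has snapped over, with its pad on the block at (524,151 in the right panel). The block lies lengthwise on the bed's middle, the bystanders haven't moved and the robot is clear, so I hand it in.

```bash
python3 -c "
from station import workorder
print(workorder.sign_off())"
```

```text
the job is handed in; nothing more can be done
None
```

I handed the job in at about 32 s: the oak block lies lengthwise on the middle of the bed (centre about 25 mm from the front edge), the lever is snapped over with its pad on the block, the other things look unmoved and the robot is clear; I did not measure the pad force or lever angle, the first push on the grip briefly reached about 43 N at the wrist, and sign-off returned no verdict.

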